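# Stand a lamp stem in the tester and run the test

### The arm

A 7-joint arm with a two-finger parallel gripper is mounted at the origin on the work surface. World frame = base frame: x ahead of the robot, y to its left, z up, the work surface at z = 0. Lengths are in m, angles in rad, forces in N, time in s.
With the tool pointing down it reaches from about 0.4 to 0.85 m from the base axis. Payload 10.4 kg.
Tool frame: the origin (TCP) lies midway between the tips of the shut fingers; the grasp point (between the pads) lies 19 mm behind it; z points along the fingers, y is the direction in which the jaws open and shut (so a half turn about z gives the same grasp; the last joint's range is limited). The gripper opens to 85 mm and grips with 20 to 120 N. Pads are 22 mm wide; open, the fingers measure 114 mm over their backs; the gripper's body (76 mm by 85 mm) begins 54 mm behind the grasp point. The pads swing forward as they close: fully open they stand 13 mm farther back than shut.
Start: joints at [1.081, 0.332, -0.065, 1.46, 0.022, 1.35, -0.088], TCP at [0.281, -0.558, 0.231] pointing down, gripper open.
Joint ranges: [-2.6, 2.6], [-0.5, 2.12], [-1.47, 1.34], [0.16, 2.42], [-1.27, 4.41], [0.06, 2.06], [-2.6, 2.6]. Speed limits (rad/s): [2.22, 2.22, 2.79, 2.79, 3.14, 3.14, 3.14].

### API

Orientations are given as a unit quaternion [x, y, z, w].
In Python, from workcell import manip, camera, camera_info, workorder, nets gives the robot as it stands.
- The arm moves only by the tool apply_moves, never from a script. Its argument "commands" is a list of rows, each a list of 5 numbers: the shift along the tool's x, y, z in m, then the turn about the tool's z in degrees, then the gripper command: -1 is fully open, 1 is shut, values between are in proportion. A call has 1 to 5 rows; each row shifts and turns the pose as measured when the row begins, along the tool's axes as they then stand; what a row does not reach is not made up. A row lasts 1/12 s, in which the tool goes at most 41.7 mm and 7.16 degrees, less where a joint would pass 70% of its speed; a pose out of reach is approached as far as the arm can. A call is refused whole if a number of a shift passes 0.0417 or a number of a turn 7.16, either way. A call with a gripper value outside its range is refused whole. The fingers move at their own pace and stop on an object; "squeeze" is the grip in N (left out, the last holds). Time passes only in rows, so rows that do not move let the fingers close. It gives the time, the measured TCP pose, the force and the opening at its end, in the units of the state.
- manip.get_obs(): the state, without advancing time (a new reading comes with each control period).
- camera(name): name is "scene" or "top" or "wrist"; returns (picture, depth): 384x512x3 uint8, red, green, blue; 384x512 float32, m along the optical axis (not along the pixel's ray), 0 where there is no reading.
- camera_info(name): a dict with "camera_matrix" (3x3 intrinsics, pixels), "xyz" and "rotation" of the camera in the world; the wrist camera has in their place "T_tool_cam" (4x4, takes a point from camera to tool coordinates, whose origin is the TCP and whose axes are the flange's). Camera axes: x right, y down, z forward; pixel columns grow to the right and rows downward; lengths in m; the calibration is good to about 2 mm. A picture is of the moment at which its call begins: read the wrist's pose just before it. camera_info takes no time and is no camera call.
- workorder.hand_in(): hands the job in, once; it reports no verdict.
Trained networks look in the newest picture that a camera, given by its name, has taken for a name from the list of things; names that differ only in an ending like _2 or _b are one class to them, and where a whole thing is asked for, a point or a joint stands for the part that bears it (a point fixed in the world has none). Each returns a list of dicts, best first, with "conf" (0 to 1); they miss things now and then, are a little off and sometimes report something else, mostly with a low value. They report only what shows in the picture. A call takes as long as a camera call. They do not tell look-alikes from the thing itself.
- nets.look_for(camera, thing): "rect" ([left, top, width, height] in pixels, round what is visible of it).
- nets.place_of(camera, thing): "xy" ([column, row] in pixels: a listed point, or the origin of a listed thing).
The state is a dict: "clock": time; "joint_pos": joint angles; "joint_velocities": joint speeds; "tau": joint torques, N m; "position": TCP position; "ee_rot": TCP orientation; "ft_force": force on the tool from outside, world axes, zero at the start; "torque": the same for the moment, N m; "grip_width": opening from 0.0 (shut) to 1.0 (fully open).
Only numpy, scipy, OpenCV 4.12 (cv2) and the standard library are available. Lean on these libraries where they do the work, as an engineer would, in place of code of your own. Each camera call takes 0.05 s, during which the arm holds its last target. There are 200 camera calls.

### The job

Take the brass lamp stem from the sloped rest and stand it upright, plain end down, in the red socket cup of the grey lamp tester, lowering it fully home before you let go rather than dropping it. Once it stands there by itself, press the tester's green button fully down and release it. Leave the black stem in the rest and do not disturb the pliers, jar, toy car or mug lying about.

Things in the scene. Friction and masses are not known exactly. Their poses are not given: they have to be found in the camera images.
- brass_stem: Brass lamp stem, 180 g. From the foot: tube of diameter 18 mm for 130 mm, round head of diameter 34 mm from 130 to 172 mm, white cap to 180 mm. Origin: centre of the foot (plain end); z runs along the stem from foot to head, x and y mean nothing. At first it lies 45 degrees from vertical in a trough of the rest, head up, away from the robot and free all round (grip there).
- black_stem: Black stem of the same shape, size and frame with a grey cap, in the other trough of the rest. Leave it there. Which of the two troughs holds which stem varies.
- rest: Fixed wooden rest, base 180 (x) by 190 (y) by 12 mm. Two parallel aluminium V troughs at y = +50 and -50 mm rise at 45 degrees towards its +x; each cradles the first 120 mm of a stem and has a stop under the foot. A lying stem's foot is at x = -60, z = 30 mm, its head's middle at x = +47, z = 137 mm. Origin: centre of the base's underside.
- tester: Fixed grey lamp tester box, 150 mm (x) by 250 mm (y), 40 mm high. Origin: centre of its underside. The red socket cup stands on its top at y = +75 mm, the green button at y = -75 mm (both at x = 0). It and the rest may each be to the robot's left or right.
- socket_floor (a point): Centre of the floor inside the round upright red socket cup, 45 mm above the bench; the stem's foot must stand on it. Straight bore 21.6 mm in diameter to 45 mm above this floor, then a mouth flaring to 34 mm in diameter at the rim, 57 mm above this floor. Outer diameter 34 mm, 46 mm at the rim. z is up.
- socket_rim (a point): Centre of the cup's mouth, at rim height (102 mm above the bench).
- test_button_top (a point): Centre of the top face of the round green button, 34 mm in diameter, in a black housing on the tester. Pressed straight down; it moves with the button.
- test_button (a joint): Travel of the green button in m: 0 released, 0.008 fully down. A spring pushes it back; fully down takes about 5 N.
- pliers: Loose pliers with green handles, 150 mm long, 16 mm high, lying between the rest and the tester, to be left alone. Origin: underside, near the middle; x points to the jaws.
- jar: Loose glass jar, 80 mm in diameter, 100 mm high, beyond the work area, to be left alone. Origin: centre of its underside.
- toy_car: Loose yellow toy car, 75 mm long, 30 mm high, beyond the work area, to be left alone. Origin: centre of its underside.
- mug: Loose blue mug, 80 mm in diameter, 90 mm high, on the robot's right, to be left alone. Origin: centre of its underside.
Mind the look-alikes: they are no part of the job. Of the things like the brass_stem, leave any that is pink; of the rest the larger one is meant.

How it is judged:
On the way, in this order (a step that is already met when the one before it is completed fails the run):
1. the brass stem is lowered into the socket cup while held: foot within 15 mm of the cup's floor with the fingers still on the stem (horizontal distance between brass_stem and socket_floor below 0.007 m and z of brass_stem in the frame of socket_floor below 0.015 m and contact force between the fingers and brass_stem above 0.5 N), for 0.05 s.
2. the brass stem is let go and stands in the cup: foot on the floor (within 6 mm), upright within 8 degrees (horizontal distance between brass_stem and socket_floor below 0.007 m and z of brass_stem in the frame of socket_floor below 0.006 m and angle between brass_stem's own z axis and vertical below 0.14 rad and contact force between the fingers and brass_stem below 0.1 N), for 0.2 s.
3. with the stem standing there, the button is pressed fully down (at least 7 mm of 8 mm) (horizontal distance between brass_stem and socket_floor below 0.007 m and z of brass_stem in the frame of socket_floor below 0.006 m and angle between brass_stem's own z axis and vertical below 0.14 rad and value of joint test_button above 0.007 m), for 0.05 s.
At the end, for the whole second after the job is handed in: The brass stem stands by itself, at rest, in the socket cup: foot within 6 mm of the cup's floor and 7 mm of its centre, axis within 8 degrees (0.14 rad) of vertical, no finger on it; the button is up again (under 1.5 mm); the black stem still lies in the rest (moved less than 20 mm) (all of step 2 and value of joint test_button below 0.0015 m and linear speed of brass_stem below 0.02 m/s and angular speed of brass_stem below 0.2 rad/s and distance of black_stem from where it was at the start of the episode below 0.02 m); the robot touches nothing.
It fails at once if the button is pressed (more than 4 mm) while the brass stem is not yet standing in the socket cup (value of joint test_button above 0.004 m and z of brass_stem in the frame of socket_floor above 0.015 m).
It fails at once if the black stem is moved more than 30 mm (distance of black_stem from where it was at the start of the episode above 0.03 m).
It fails at once if a bystander (pliers, jar, toy car, mug) is moved more than 30 mm (distance of any of pliers, jar, toy_car, mug from where it was at the start of the episode above 0.03 m).
It also fails if it takes over 54 s, if anything falls off the work surface, if the arm or the gripper's body presses on something with over 40 N, if the wrist force passes 120 N, or if a joint passes its speed limit or range.

## Working session

There is one attempt and no reset: what is moved stays moved. The work goes in short steps, Python scripts to look and compute and a tool call to move; the robot and the scene stay as the last step left them, time stands still between calls to the robot, and variables do not carry over. Pictures are saved under pics/ and viewed, about 8 in all and at most 12, crops included, and the job is handed in when it is done.

Besides the shell and the picture viewer there is one more tool, called after "Request:" in YAML: its name, and indented under it one key for each argument. apply_moves: Moves the arm, as the interface text tells. Its arguments: {"type":"object","properties":{"commands":{"type":"array","items":{"type":"array","items":{"type":"number"}}},"squeeze":{"type":"number"}},"required":["commands"]}

```bash
mkdir -p pics
cat > h.py <<'E'
import numpy as np, cv2
from workcell import manip, camera, camera_info, workorder, nets
from scipy.spatial.transform import Rotation as R
def tool():
    o=manip.get_obs(); T=np.eye(4); T[:3,:3]=R.from_quat(o['ee_rot']).as_matrix(); T[:3,3]=o['position']; return T
def camT(n):
    i=camera_info(n)
    if n=='wrist': return tool()@np.array(i['T_tool_cam'])
    T=np.eye(4); r=np.array(i['rotation']); T[:3,:3]=r if r.shape==(3,3) else R.from_quat(r).as_matrix(); T[:3,3]=i['xyz']; return T
def cloud(n,T,d):
    K=np.array(camera_info(n)['camera_matrix']); v,u=np.mgrid[:d.shape[0],:d.shape[1]]
    P=np.stack([(u-K[0,2])/K[0,0]*d,(v-K[1,2])/K[1,1]*d,d],-1)
    return P@T[:3,:3].T+T[:3,3]
def save(n,im): cv2.imwrite('pics/'+n,im[...,::-1])
E
python3 - <<'E'
from h import *
for n in ['scene','top']:
    T=camT(n); im,d=camera(n); C=cloud(n,T,d); save(n+'0.png',im); np.savez(n+'0.npz',im=im,C=C)
    print(n,T[:3,3].round(3),T[:3,2].round(2))
    for t in ['brass_stem','black_stem','rest','tester','socket_rim','test_button_top','pliers']:
        L=nets.look_for(n,t); p=nets.place_of(n,t)
        print(t,[(np.round(r['rect']).tolist(),round(r['conf'],2)) for r in L[:4]],[(np.round(r['xy']).tolist(),round(r['conf'],2),C[int(r['xy'][1]),int(r['xy'][0])].round(3).tolist()) for r in p[:4]])
o=manip.get_obs();print(o['clock'],o['position'],R.from_quat(o['ee_rot']).as_matrix().round(3))
E
```

```text
scene [ 1.472 -0.185  0.665] [-0.83  0.13 -0.55]
brass_stem [([365.0, 163.0, 40.0, 7.0], 0.55), ([350.0, 138.0, 14.0, 18.0], 0.51), ([382.0, 213.0, 36.0, 13.0], 0.47)] [([364.0, 162.0], 0.65, [0.38, 0.365, -0.001]), ([432.0, 222.0], 0.63, [0.868, 0.297, 0.13]), ([343.0, 159.0], 0.62, [0.456, 0.259, 0.067])]
black_stem [([316.0, 143.0, 16.0, 11.0], 0.65)] [([314.0, 161.0], 0.43, [0.451, 0.164, 0.065])]
rest [([348.0, 140.0, 16.0, 16.0], 0.66), ([297.0, 151.0, 74.0, 49.0], 0.62)] [([329.0, 182.0], 0.9, [0.5, 0.203, 0.014])]
tester [([137.0, 170.0, 95.0, 60.0], 0.55)] [([185.0, 207.0], 0.74, [0.58, -0.236, 0.04]), ([328.0, 252.0], 0.43, [0.795, 0.1, 0.01])]
socket_rim [([135.0, 171.0, 95.0, 55.0], 0.69)] [([206.0, 172.0], 0.76, [0.502, -0.168, 0.097])]
test_button_top [([70.0, 196.0, 41.0, 54.0], 0.69), ([147.0, 191.0, 12.0, 12.0], 0.52)] [([186.0, 206.0], 0.54, [0.572, -0.233, 0.038]), ([152.0, 194.0], 0.53, [0.522, -0.323, 0.06])]
pliers [([256.0, 181.0, 15.0, 23.0], 0.76)] [([263.0, 197.0], 0.59, [0.532, -0.009, 0.013])]
top [ 0.415 -0.043  1.515] [ 0.13 -0.01 -0.99]
brass_stem [([10
[... 346 characters left out ...]
, 0.81, [0.406, 0.188, 0.037])]
rest [([144.0, 199.0, 58.0, 57.0], 0.62)] [([172.0, 226.0], 0.57, [0.478, 0.231, 0.01])]
tester [([266.0, 198.0, 69.0, 41.0], 0.64)] [([300.0, 218.0], 0.82, [0.511, -0.23, 0.039])]
socket_rim [([268.0, 193.0, 70.0, 44.0], 0.89), ([142.0, 203.0, 60.0, 55.0], 0.49)] [([283.0, 212.0], 0.79, [0.531, -0.164, 0.097])]
test_button_top [([320.0, 213.0, 7.0, 7.0], 0.57)] [([325.0, 220.0], 0.51, [0.503, -0.315, 0.066])]
pliers [([228.0, 203.0, 13.0, 38.0], 0.69)] [([236.0, 217.0], 0.73, [0.514, 0.002, 0.001]), ([279.0, 219.0], 0.71, [0.503, -0.154, 0.095])]
1.5 [ 0.28128033 -0.55814586  0.2313418 ] [[ 0.893  0.45   0.   ]
 [ 0.45  -0.893 -0.   ]
 [ 0.     0.    -1.   ]]
```

Run:
```python
import cv2
a=cv2.imread('pics/scene0.png')[110:270,60:460]; b=cv2.imread('pics/top0.png')[140:270,90:390]
a=cv2.resize(a,(800,320),interpolation=cv2.INTER_CUBIC); b=cv2.resize(b,(640,277),interpolation=cv2.INTER_CUBIC)
b=cv2.copyMakeBorder(b,0,0,0,160,0); cv2.imwrite('pics/v1.png',cv2.vconcat([a,b]))
```

```text
(no output)
```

View pics/v1.png

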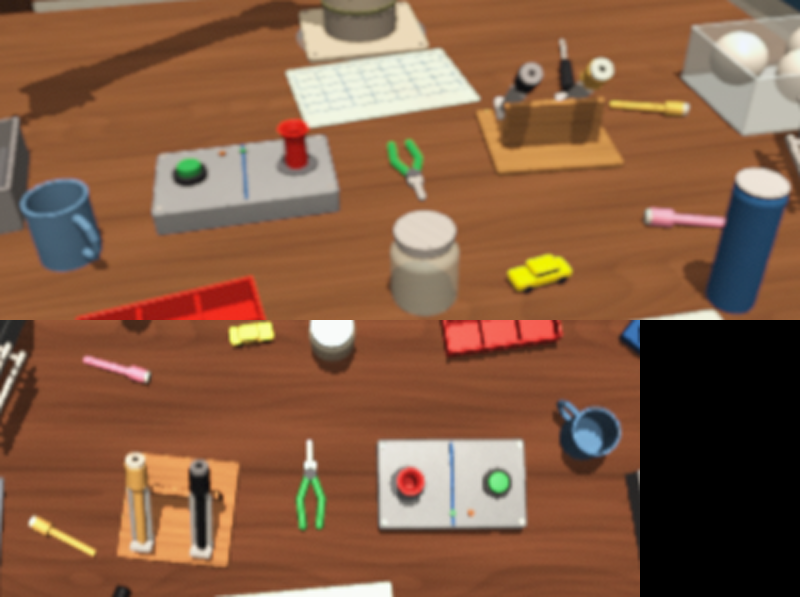

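The thing meant is the full-size brass stem in the rest (top image about (155,222)). The smaller thin brass one lies on the bench at (119,240), the pink one at (144,163) and the black one at (183,225). Next: measure it and make an enlarged crop to confirm.

Run:
```python
from h import *
t=np.load('top0.npz');s=np.load('scene0.npz')
for nm,f in (('top',t),('scene',s)):
    C=f['C'].reshape(-1,3); I=f['im'].reshape(-1,3).astype(int)
    reg=(C[:,0]>.35)&(C[:,0]<.65)&(C[:,1]>.1)&(C[:,1]<.4)
    for k,m in (('left',C[:,1]>.225),('right',C[:,1]<.225)):
        q=reg&m&(C[:,2]>.125)
        P=C[q];print(nm,k,len(P),P.mean(0).round(3) if len(P) else '',P.min(0).round(3),P.max(0).round(3))
    red=(I[:,0]>130)&(I[:,1]<60)&(I[:,2]<60)&(C[:,0]<.65)&(C[:,2]>.05)&(abs(C[:,1])<.4); P=C[red]; print('red',len(P),P.mean(0).round(3),P.min(0).round(3),P.max(0).round(3), P[P[:,2]>.09].mean(0).round(3))
    g=(I[:,1]>110)&(I[:,0]<90)&(I[:,2]<110)&(C[:,2]>.045)&(C[:,1]<-.2)&(C[:,0]<.7);P=C[g];print('green',len(P),P.mean(0).round(3),P.min(0).round(3),P.max(0).round(3))
    # tester top
    q=(abs(C[:,2]-.04)<.006)&(C[:,1]<-.05)&(C[:,1]>-.45)&(C[:,0]>.35)&(C[:,0]<.7)
    print('tester',cv2.minAreaRect((C[q][:,:2]*1000).astype(np.float32)))
    q=(abs(C[:,2]-.012)<.005)&(C[:,1]>.08)&(C[:,1]<.4)&(C[:,0]>.35)&(C[:,0]<.65)&(I[:,0]>I[:,2]*1.6)
    print('rest',cv2.minAreaRect((C[q][:,:2]*1000).astype(np.float32)))
a=t['im'][185:265,95:215]; save('v2.png',cv2.resize(a,None,fx=6,fy=6,interpolation=cv2.INTER_CUBIC))
```

```text
top left 159 [0.52  0.269 0.15 ] [0.489 0.254 0.125] [0.548 0.288 0.166]
top right 163 [0.511 0.171 0.15 ] [0.486 0.155 0.126] [0.539 0.191 0.168]
red 44 [ 0.514 -0.161  0.157] [ 0.415 -0.181  0.058] [ 0.531 -0.043  1.515] [ 0.513 -0.157  0.188]
green 23 [ 0.512 -0.313  0.059] [ 0.503 -0.333  0.048] [ 0.533 -0.298  0.067]
tester ((523.8753662109375, -278.9108581542969), (189.5236358642578, 353.3025207519531), 12.300569534301758)
rest ((499.9981689453125, 243.62548828125), (295.2625427246094, 316.237548828125), 1.481492280960083)
scene left 159 [0.536 0.263 0.148] [0.499 0.252 0.126] [0.551 0.282 0.166]
scene right 146 [0.529 0.165 0.149] [0.493 0.152 0.125] [0.542 0.183 0.167]
red 186 [ 0.523 -0.167  0.082] [ 0.497 -0.184  0.05 ] [ 0.541 -0.148  0.103] [ 0.516 -0.167  0.097]
green 61 [ 0.526 -0.315  0.062] [ 0.51  -0.331  0.052] [ 0.538 -0.3    0.066]
tester ((532.087646484375, -287.4905700683594), (193.4389190673828, 364.0562744140625), 12.779128074645996)
rest ((475.14605712890625, 261.0057067871094), (266.8085021972656, 183.54339599609375), 85.08819580078125)
```

View pics/v2.png

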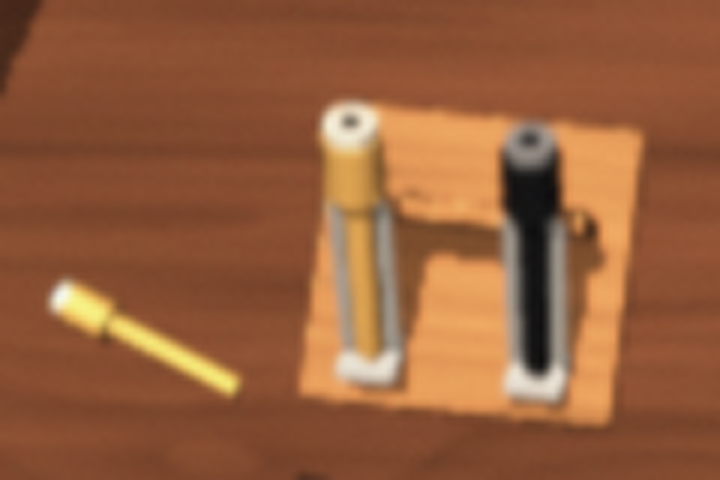

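The meant stem is the brass one in the rest's left trough: larger, not pink, white cap at crop (350,120). The small brass one at crop (145,340) is a decoy. Moving over it now.

Request:
apply_moves:
  commands:
    - [0,0,-0.034,6.3,-1]
    - [0,0,-0.034,6.3,-1]
    - [0,0,-0.034,6.3,-1]
    - [0,0,-0.034,6.3,-1]
    - [0,0,-0.03,6.3,-1]
  squeeze: 20

```text
clock: 1.92
position: [0.2796, -0.5556, 0.3949]
ee_rot: [0.999, -0.051, -0.004, -0.006]
ft_force: [0.0, -0.1, -0.7]
grip_width: 0.997
```

Request:
apply_moves:
  commands:
    - [0.0075,-0.0415,0,0,-1]
    - [0.0075,-0.0415,0,0,-1]
    - [0.0075,-0.0415,0,0,-1]
    - [0.0075,-0.0415,0,0,-1]
    - [0.0075,-0.0415,0,0,-1]

```text
clock: 2.33
position: [0.3383, -0.3607, 0.4029]
ee_rot: [0.998, -0.063, -0.001, 0.0]
ft_force: [-0.2, -0.7, 0.9]
grip_width: 1.002
```

Request:
apply_moves:
  commands:
    - [0.0075,-0.0415,0,0,-1]
    - [0.0075,-0.0415,0,0,-1]
    - [0.0075,-0.0415,0,0,-1]
    - [0.0075,-0.0415,0,0,-1]
    - [0.0075,-0.0415,0,0,-1]

```text
clock: 2.75
position: [0.3984, -0.1611, 0.4036]
ee_rot: [0.998, -0.063, 0.0, 0.002]
ft_force: [0.8, 0.1, -0.6]
grip_width: 0.999
```

Request:
apply_moves:
  commands:
    - [0.0075,-0.0415,0,0,-1]
    - [0.0075,-0.0415,0,0,-1]
    - [0.0075,-0.0415,0,0,-1]
    - [0.0075,-0.0415,0,0,-1]
    - [0.0075,-0.0415,0,0,-1]

```text
clock: 3.17
position: [0.4581, 0.0384, 0.4043]
ee_rot: [0.998, -0.063, 0.003, 0.004]
ft_force: [0.1, -1.1, 0.1]
grip_width: 0.999
```

Request:
apply_moves:
  commands:
    - [0.002,-0.0415,0,0,-1]
    - [0.002,-0.0415,0,0,-1]
    - [0.002,-0.0415,0,0,-1]
    - [0.002,-0.0415,0,0,-1]
    - [0,-0.0415,0,0,-1]

```text
clock: 3.58
position: [0.4915, 0.2436, 0.4047]
ee_rot: [0.998, -0.066, 0.005, 0.003]
ft_force: [1.4, 0.1, -0.4]
grip_width: 0.999
```

```bash
cat > look.py <<'E'
from h import *
import sys
n=sys.argv[1]
manip.get_obs(); T=camT('wrist'); im,d=camera('wrist'); C=cloud('wrist',T,d); save(n+'.png',im); np.savez(n+'.npz',im=im,C=C,T=T)
print(tool().round(3).tolist(), manip.get_obs()['joint_pos'])
for t in sys.argv[2:]:
    p=nets.place_of('wrist',t)
    print(t,[(np.round(r['xy']).tolist(),round(r['conf'],2),C[int(r['xy'][1]),int(r['xy'][0])].round(3).tolist()) for r in p[:4]])
E
python3 look.py w1 brass_stem black_stem rest
```

```text
[[0.993, -0.122, 0.007, 0.489], [-0.122, -0.993, -0.003, 0.252], [0.007, 0.003, -1.0, 0.403], [0.0, 0.0, 0.0, 1.0]] [ 0.13415202  0.21665132 -0.84214955  1.31386846  0.16915173  1.67747583
 -2.37025319]
brass_stem [([149.0, 24.0], 0.73, [0.727, 0.4, 0.011]), ([244.0, 193.0], 0.72, [0.419, 0.28, 0.047]), ([203.0, 203.0], 0.59, [0.399, 0.368, 0.009])]
black_stem [([297.0, 188.0], 0.98, [0.418, 0.184, 0.054])]
rest [([272.0, 159.0], 0.56, [0.47, 0.221, 0.013])]
```

View pics/w1.png

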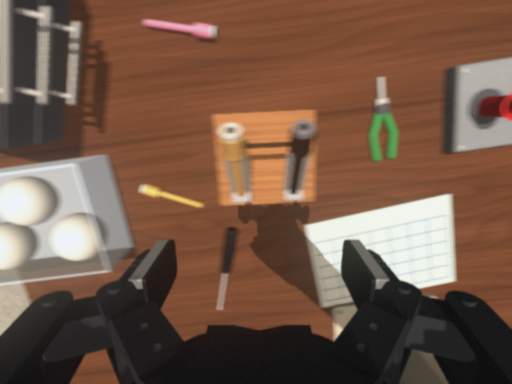

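```bash
cat > fit.py <<'E'
from h import *
import sys
from scipy.optimize import least_squares
def stem(C,lo,hi,zmin=.03,zmax=.2,x=(.38,.6)):
    P=C.reshape(-1,3); q=(P[:,1]>lo)&(P[:,1]<hi)&(P[:,2]>zmin)&(P[:,2]<zmax)&(P[:,0]>x[0])&(P[:,0]<x[1]); return P[q]
if __name__=='__main__':
    f=np.load(sys.argv[1]+'.npz'); C=f['C']; 
    for k,lo,hi in (('L',.235,.31),('R',.135,.215)):
        P=stem(C,lo,hi,.118,.2)
        # model: head cylinder r=.017 visible surface, axis dir = (c cos45, s, .)
        def res(p):
            a=np.array([np.cos(p[2]),np.sin(p[2]),1])/np.sqrt(2); o=np.array([p[0],p[1],.137]); v=P-o; s=v@a
            r=np.linalg.norm(v-np.outer(s,a),axis=1)
            side=r-.017; cap=s-(.180-.151); inner=np.maximum(side,cap)
            return np.where(s>.02,np.where(abs(side)<abs(cap),side,cap),side)
        r=least_squares(res,[P[:,0].mean(),P[:,1].mean(),-.08],loss='soft_l1',f_scale=.002)
        print(k,len(P),'headmid xy',r.x[:2].round(4),'yaw',np.degrees(r.x[2]).round(2),'res',np.median(abs(r.fun)).round(4))
E
python3 fit.py w1; python3 fit.py top0
```

```text
L 819 headmid xy [0.5211 0.2727] yaw -4.23 res 0.0008
R 836 headmid xy [0.5124 0.1725] yaw -6.34 res 0.0008
L 167 headmid xy [0.5202 0.273 ] yaw -10.48 res 0.0017
R 168 headmid xy [0.5112 0.1726] yaw -3.46 res 0.0015
```

Request:
apply_moves:
  commands:
    - [0,0,0,-7.15,-1]
    - [0,0,0,-7.15,-1]
    - [0,0,0,-7.15,-1]
    - [0,0,0,-7.15,-1]
    - [0,0,0,-7.15,-1]

```text
clock: 4.2
position: [0.4929, 0.2356, 0.4052]
ee_rot: [0.97, 0.245, 0.004, 0.007]
ft_force: [-0.3, -0.1, -0.5]
grip_width: 1.0
```

Request:
apply_moves:
  commands:
    - [0,0,0,-7.15,-1]
    - [0,0,0,-7.15,-1]
    - [0,0,0,-7.15,-1]
    - [0,0,0,-7.15,-1]
    - [0,0,0,-7.15,-1]

```text
clock: 4.62
position: [0.4955, 0.2255, 0.4069]
ee_rot: [0.847, 0.531, 0.002, 0.012]
ft_force: [0.7, -0.2, -0.5]
grip_width: 1.004
```

Request:
apply_moves:
  commands:
    - [0,0,0,-7.15,-1]
    - [0,0,0,-7.15,-1]
    - [0,0,0,-7.15,-1]
    - [0,0,0,-7.15,-1]
    - [0,0,0,-7.15,-1]

```text
clock: 5.03
position: [0.4979, 0.2153, 0.4085]
ee_rot: [0.643, 0.766, -0.002, 0.016]
ft_force: [0.2, -0.8, 0.5]
grip_width: 0.999
```

Request:
apply_moves:
  commands:
    - [0,0,0,-7.15,-1]
    - [0,0,0,-7.15,-1]
    - [0,0,0,-7.15,-1]
    - [0,0,0,-7.15,-1]
    - [0,0,0,-7.15,-1]

```text
clock: 5.45
position: [0.5002, 0.2051, 0.4098]
ee_rot: [0.376, 0.926, -0.01, 0.018]
ft_force: [0.3, 0.1, -0.6]
grip_width: 0.997
```

Request:
apply_moves:
  commands:
    - [0,0,0,-7.15,-1]
    - [0,0,0,-7.15,-1]
    - [0,0,0,-7.15,-1]
    - [0,0,0,-7.15,-1]
    - [0,0,0,0,-1]

```text
clock: 5.87
position: [0.5023, 0.1951, 0.4107]
ee_rot: [0.134, 0.991, -0.018, 0.017]
ft_force: [-0.2, 0.7, 0.8]
grip_width: 1.002
```

```bash
cat > go.py <<'E'
from h import *
import sys
T=tool(); t=np.array([float(v) for v in sys.argv[1:4]]); d=T[:3,:3].T@(t-T[:3,3])
o=manip.get_obs()
print('pos',T[:3,3].round(4),'yaw',np.degrees(np.arctan2(T[1,0],T[0,0])).round(2),'toolz',T[:3,2].round(3),'move',d.round(4),'j',np.round(o['joint_pos'],2),'F',np.round(o['ft_force'],1),'w',o['grip_width'],'t',o['clock'])
E
python3 go.py .521 .2727 .115
```

```text
pos [0.5023 0.1951 0.4107] yaw 164.61 toolz [ 0.029 -0.04  -0.999] move [0.014  0.089  0.2927] j [ 0.51  0.29 -1.25  1.32  0.33  1.72  0.62] F [-0.2  0.7  0.8] w 1.0021950888236362 t 5.8667
```

Request:
apply_moves:
  commands:
    - [0.005,0.035,0.02,-5.2,-1]
    - [0.005,0.035,0.03,-5.2,-1]
    - [0.0,0.02,0.035,0,-1]
    - [0,0,0.03,0,-1]
    - [0,0,0.0,0,-1]

```text
clock: 6.28
position: [0.5207, 0.2728, 0.2899]
ee_rot: [0.061, 0.998, -0.022, 0.019]
ft_force: [1.3, -1.7, -1.5]
grip_width: 1.003
```

```bash
python3 go.py .521 .2727 .115; python3 look.py w2; python3 fit.py w2
```

```text
pos [0.5207 0.2728 0.2899] yaw 173.1 toolz [ 0.035 -0.046 -0.998] move [0.0068 0.0071 0.1746] j [ 0.3   0.46 -1.21  1.44  0.49  1.55  0.56] F [ 1.3 -1.7 -1.5] w 1.0029919277817974 t 6.2833
[[-0.992, 0.122, 0.037, 0.521], [0.12, 0.992, -0.044, 0.273], [-0.042, -0.039, -0.998, 0.293], [0.0, 0.0, 0.0, 1.0]] [ 0.29539224  0.4594196  -1.21088843  1.43224746  0.48512682  1.55099295
  0.55592335]
L 1649 headmid xy [0.5226 0.2723] yaw -5.28 res 0.0006
R 1674 headmid xy [0.5139 0.1723] yaw -7.44 res 0.0007
```

Request:
apply_moves:
  commands:
    - [0.002,0.002,0.035,-1.5,-1]
    - [0.001,0.002,0.035,0,-1]
    - [0.001,0.001,0.03,0,-1]
    - [0.001,0.001,0.02,0,-1]
    - [0,0,0,0,-1]

```text
clock: 6.75
position: [0.5282, 0.2707, 0.1811]
ee_rot: [0.059, 0.998, -0.02, 0.027]
ft_force: [-0.5, -0.0, -0.4]
grip_width: 0.996
```

```bash
python3 go.py .5225 .2715 .115
```

```text
pos [0.5282 0.2707 0.1811] yaw 173.25 toolz [ 0.051 -0.043 -0.998] move [0.0095 0.0026 0.0656] j [ 0.28  0.53 -1.16  1.6   0.57  1.35  0.5 ] F [-0.5 -0.  -0.4] w 0.9957903727671192 t 6.75
```

Request:
apply_moves:
  commands:
    - [0.003,0.001,0.022,-0.8,-1]
    - [0.003,0.001,0.022,-0.7,-1]
    - [0.003,0.001,0.02,0,-1]
    - [0,0,0,0,-1]

```text
clock: 7.08
position: [0.5302, 0.2697, 0.1268]
ee_rot: [0.054, 0.998, -0.02, 0.033]
ft_force: [-0.5, -0.4, -0.8]
grip_width: 1.001
```

```bash
python3 go.py .5235 .2715 .115
```

```text
pos [0.5302 0.2697 0.1268] yaw 173.83 toolz [ 0.063 -0.043 -0.997] move [0.0077 0.0015 0.0113] j [ 0.26  0.58 -1.12  1.66  0.62  1.25  0.47] F [-0.5 -0.4 -0.8] w 1.0014321074919257 t 7.0833
```

Request:
apply_moves:
  commands:
    - [0.005,0.001,0.008,-1,-1]
    - [0.005,0.001,0.005,0,-1]
    - [0.0,0,0,0,-1]

```text
clock: 7.33
position: [0.5246, 0.2724, 0.1194]
ee_rot: [0.048, 0.998, -0.019, 0.036]
ft_force: [-0.9, 0.0, 0.3]
grip_width: 0.997
```

```bash
python3 go.py .5235 .2715 .115
python3 - <<'E'
from h import *
im,d=camera('wrist'); save('w3.png',im)
E
```

```text
pos [0.5246 0.2724 0.1194] yaw 174.55 toolz [ 0.07  -0.041 -0.997] move [ 0.0013 -0.0008  0.0044] j [ 0.26  0.58 -1.12  1.68  0.63  1.23  0.46] F [-0.9  0.   0.3] w 0.9968648593245435 t 7.3333
```

View pics/w3.png

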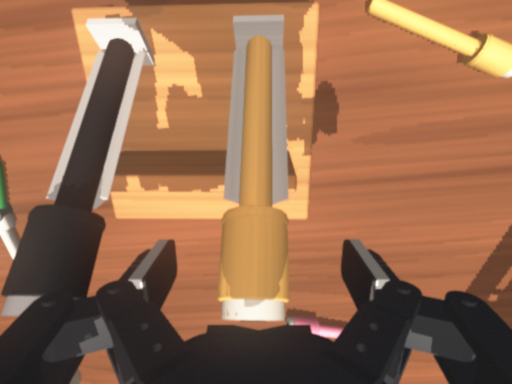

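The wrist view shows the brass head at (255,255), centred between the pads at about (170) and (345), with the left finger clear of the black head. Closing gently.

Request:
apply_moves:
  commands:
    - [0.001,0,0.004,0,-1]
    - [0,0,0,0,0.2]
    - [0,0,0,0,0.6]
    - [0,0,0,0,1]
    - [0,0,0,0,1]
  squeeze: 20

```text
clock: 7.8
position: [0.5257, 0.2729, 0.1185]
ee_rot: [0.049, 0.998, -0.018, 0.038]
ft_force: [0.4, 0.2, -0.4]
grip_width: 0.453
```

Request:
apply_moves:
  commands:
    - [0,0,0,0,1]
    - [0,0,0,0,1]
    - [0,0,0,0,1]

```text
clock: 8.05
position: [0.5262, 0.2706, 0.1187]
ee_rot: [0.05, 0.998, -0.02, 0.038]
ft_force: [0.4, 0.8, 0.9]
grip_width: 0.376
```

```bash
python3 go.py .5235 .2715 .115
```

```text
pos [0.5262 0.2706 0.1187] yaw 174.34 toolz [ 0.073 -0.044 -0.996] move [0.0031 0.0008 0.0035] j [ 0.26  0.58 -1.12  1.69  0.64  1.23  0.46] F [0.4 0.8 0.9] w 0.3761644958335004 t 8.05
```

Request:
apply_moves:
  commands:
    - [0.005,0,-0.0055,0,1]
    - [0.005,0,-0.0053,0,1]
    - [0.0055,0,-0.005,0,1]
    - [0.0057,0,-0.0047,0,1]

```text
clock: 8.38
position: [0.5036, 0.2735, 0.1386]
ee_rot: [0.051, 0.998, -0.02, 0.039]
ft_force: [2.7, -0.6, -0.6]
grip_width: 0.382
```

```bash
python3 go.py .5035 .2735 .137
```

```text
pos [0.5036 0.2735 0.1386] yaw 174.28 toolz [ 0.075 -0.043 -0.996] move [0.0002 0.     0.0016] j [ 0.29  0.52 -1.16  1.71  0.59  1.24  0.45] F [ 2.7 -0.6 -0.6] w 0.3817111456150715 t 8.3833
```

Request:
apply_moves:
  commands:
    - [0.006,0,-0.0032,0,1]
    - [0.006,0,-0.0036,0,1]
    - [0.0065,0,-0.0037,0,1]
    - [0.0065,0,-0.0035,0,1]
    - [0.0068,0,-0.003,0,1]

```text
clock: 8.8
position: [0.4692, 0.2779, 0.157]
ee_rot: [0.051, 0.998, -0.02, 0.042]
ft_force: [4.1, -1.3, 3.9]
grip_width: 0.377
```

Request:
apply_moves:
  commands:
    - [0.0068,0,-0.003,0,1]

```text
clock: 8.88
position: [0.4615, 0.2788, 0.1599]
ee_rot: [0.051, 0.998, -0.02, 0.042]
ft_force: [2.4, -0.7, 2.4]
grip_width: 0.378
```

```bash
python3 go.py .4633 .2775 .156
python3 - <<'E'
from h import *
a,_=camera('wrist'); b,_=camera('scene'); save('w4.png',np.hstack([cv2.resize(a,(400,300)),cv2.resize(b[110:230,270:430],(400,300),interpolation=cv2.INTER_CUBIC)]))
E
```

```text
pos [0.4615 0.2788 0.1599] yaw 174.28 toolz [ 0.082 -0.043 -0.996] move [-0.0016 -0.001   0.004 ] j [ 0.35  0.42 -1.24  1.78  0.52  1.24  0.44] F [ 2.4 -0.7  2.4] w 0.3784904115764833 t 8.8833
```

View pics/w4.png

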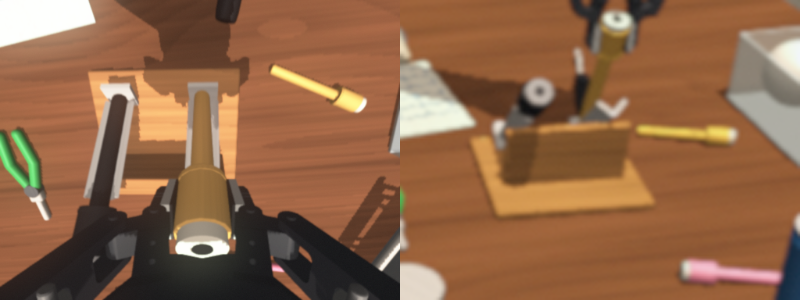

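Request:
apply_moves:
  commands:
    - [0.007,0,-0.0012,0,1]
    - [0.007,0,-0.0012,0,1]
    - [0.007,0,-0.001,0,1]
    - [0.007,0,-0.001,0,1]
    - [0.007,0,-0.0008,0,1]

```text
clock: 9.4
position: [0.4299, 0.2829, 0.1653]
ee_rot: [0.052, 0.997, -0.018, 0.046]
ft_force: [2.3, -1.3, 5.9]
grip_width: 0.378
```

Request:
apply_moves:
  commands:
    - [0.007,0,-0.0005,0,1]

```text
clock: 9.48
position: [0.423, 0.2837, 0.1655]
ee_rot: [0.052, 0.997, -0.018, 0.046]
ft_force: [1.8, -1.3, 5.1]
grip_width: 0.383
```

```bash
python3 go.py .4174 .281 .162
python3 - <<'E'
from h import *
a,_=camera('wrist'); b,_=camera('scene'); save('w5.png',np.hstack([cv2.resize(a,(400,300)),cv2.resize(b[80:200,270:430],(400,300),interpolation=cv2.INTER_CUBIC)]))
E
```

```text
pos [0.423  0.2837 0.1655] yaw 174.06 toolz [ 0.09  -0.041 -0.995] move [ 0.0056 -0.0032  0.0031] j [ 0.4   0.34 -1.3   1.84  0.46  1.21  0.42] F [ 1.8 -1.3  5.1] w 0.3826496473627795 t 9.4833
```

View pics/w5.png

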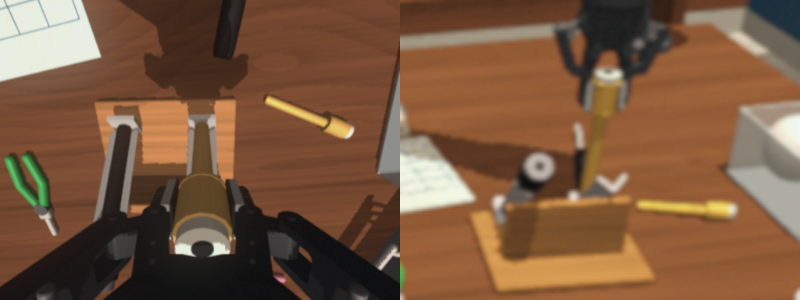

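Request:
apply_moves:
  commands:
    - [0.006,-0.001,0.0,0,1]
    - [0.002,0,0,0,1]

```text
clock: 9.75
position: [0.414, 0.2842, 0.1645]
ee_rot: [0.052, 0.997, -0.018, 0.046]
ft_force: [2.3, -0.5, 4.4]
grip_width: 0.379
```

Request:
apply_moves:
  commands:
    - [0,0,0,0,1]
    - [-0.001,0,-0.01,0,1]
    - [-0.002,0,-0.03,0,1]
    - [-0.003,0,-0.035,0,1]
    - [-0.003,0,-0.035,0,1]
  squeeze: 40

```text
clock: 10.17
position: [0.4074, 0.2843, 0.2706]
ee_rot: [0.051, 0.998, -0.021, 0.036]
ft_force: [0.7, 0.3, -1.8]
grip_width: 0.378
```

Request:
apply_moves:
  commands:
    - [0,0,-0.03,0,1]
    - [0,0,0,0,1]

```text
clock: 10.33
position: [0.4044, 0.2878, 0.3072]
ee_rot: [0.05, 0.998, -0.019, 0.037]
ft_force: [0.3, 0.6, -1.6]
grip_width: 0.375
```

```bash
python3 go.py .5 0.2 .3
cat > tilt.py <<'E'
from h import *
import sys
from scipy.optimize import least_squares
# stem pose in hand from scene + wrist depth
out=[]
Tt=tool(); g=Tt[:3,3]-.022*Tt[:3,2]
for n in ['scene','wrist']:
    T=camT(n); im,d=camera(n); C=cloud(n,T,d); np.savez(sys.argv[1]+n+'.npz',im=im,C=C)
    P=C.reshape(-1,3); I=im.reshape(-1,3).astype(int)
    v=P-g; s=-v[:,2]
    q=(np.hypot(v[:,0],v[:,1])<.045)&(s>.026)&(s<.17)&(I[:,0]>I[:,2]*1.5)
    out.append(P[q]); print(n,q.sum())
def fit(P):
    def res(p):
        a=np.array([p[2],p[3],1]);a/=np.linalg.norm(a); w=P-np.array([p[0],p[1],g[2]]); return np.linalg.norm(w-np.outer(w@a,a),axis=1)-.009
    r=least_squares(res,[g[0],g[1],0,0],loss='soft_l1',f_scale=.002); return r
for nm,P in (('scene',out[0]),('wrist',out[1]),('both',np.vstack(out))):
    if len(P)<20: continue
    r=fit(P); p=r.x; q=np.percentile(P[:,2],2)
    print(nm,'axis at grasp',(p[:2]-g[:2]).round(4),'tilt deg',np.degrees(p[2:]).round(2),'lowest z',q.round(3),'foot-grasp',(q-g[2]).round(3),'med',np.median(abs(r.fun)).round(4))
E
python3 tilt.py t1
```

```text
pos [0.4044 0.2878 0.3072] yaw 174.37 toolz [ 0.071 -0.042 -0.997] move [-0.1029 -0.0774  0.0178] j [ 0.55  0.16 -1.41  1.65  0.24  1.46  0.59] F [ 0.3  0.6 -1.6] w 0.37531887372212713 t 10.3333
scene 250
wrist 1183
scene axis at grasp [ 0.0044 -0.0024] tilt deg [2.05 1.78] lowest z 0.181 foot-grasp -0.148 med 0.001
wrist axis at grasp [0.0051 0.0003] tilt deg [1.79 2.02] lowest z 0.183 foot-grasp -0.146 med 0.0002
both axis at grasp [ 0.0051 -0.    ] tilt deg [1.85 2.05] lowest z 0.182 foot-grasp -0.147 med 0.0003
```

Request:
apply_moves:
  commands:
    - [-0.005,-0.03,-0.005,0,1]
    - [-0.012,-0.038,-0.005,0,1]
    - [-0.014,-0.04,0,0,1]
    - [-0.014,-0.04,0,0,1]
    - [-0.014,-0.04,0,0,1]

```text
clock: 10.85
position: [0.4348, 0.1137, 0.3135]
ee_rot: [0.039, 0.999, -0.017, 0.027]
ft_force: [0.4, 0.2, -2.3]
grip_width: 0.374
```

Request:
apply_moves:
  commands:
    - [-0.014,-0.04,0,0,1]
    - [-0.014,-0.04,0,0,1]
    - [-0.014,-0.04,0,0,1]
    - [-0.01,-0.03,0,0,1]
    - [0,0,0,0,1]

```text
clock: 11.27
position: [0.4682, -0.0493, 0.3122]
ee_rot: [0.046, 0.999, -0.018, 0.019]
ft_force: [0.1, -0.1, -1.9]
grip_width: 0.378
```

```bash
python3 go.py .517 -.16 .3; python3 tilt.py t2
python3 - <<'E'
from h import *
f=np.load('t2wrist.npz'); save('w6.png',f['im'])
for f in ('t2wrist','t2scene','top0','scene0'):
    f=np.load(f+'.npz');C=f['C'].reshape(-1,3); I=f['im'].reshape(-1,3).astype(int)
    red=(I[:,0]>110)&(I[:,1]<60)&(I[:,2]<60)&(C[:,0]<.65)&(C[:,2]>.045)&(C[:,2]<.115)&(C[:,0]>.45)&(C[:,1]>-.25)&(C[:,1]<-.1); P=C[red]
    P=P[P[:,2]>.093]
    if len(P)>10: print(len(P),'rim circ',np.round(cv2.minEnclosingCircle((P[:,:2]*1000).astype(np.float32))[0],1),P.min(0).round(3),P.max(0).round(3))
E
```

```text
pos [ 0.4682 -0.0493  0.3122] yaw 174.75 toolz [ 0.036 -0.037 -0.999] move [-0.0582 -0.1052  0.018 ] j [ 0.97 -0.05 -0.94  1.71 -0.    1.43  1.51] F [ 0.1 -0.1 -1.9] w 0.3782689054274525 t 11.2667
scene 251
wrist 1215
scene axis at grasp [ 0.0045 -0.0018] tilt deg [4.08 1.73] lowest z 0.185 foot-grasp -0.149 med 0.0009
wrist axis at grasp [0.0047 0.004 ] tilt deg [3.82 1.64] lowest z 0.189 foot-grasp -0.145 med 0.0001
both axis at grasp [0.0048 0.0036] tilt deg [3.85 1.73] lowest z 0.188 foot-grasp -0.146 med 0.0003
76 rim circ [ 518.3 -167.6] [ 0.496 -0.184  0.093] [ 0.54  -0.148  0.102]
21 rim circ [ 516.6 -164.9] [ 0.503 -0.181  0.093] [ 0.531 -0.15   0.104]
80 rim circ [ 518.5 -168.6] [ 0.497 -0.184  0.093] [ 0.541 -0.148  0.103]
```

View pics/w6.png

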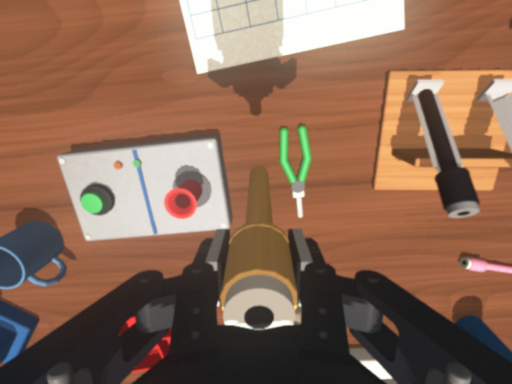

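```bash
cat > cup.py <<'E'
from h import *
import sys
f=np.load(sys.argv[1]+'.npz');C=f['C'].reshape(-1,3); I=f['im'].reshape(-1,3).astype(int)
red=(I[:,0]>90)&(I[:,1]<.55*I[:,0])&(I[:,2]<.55*I[:,0])&(C[:,0]>.45)&(C[:,0]<.6)&(C[:,1]>-.25)&(C[:,1]<-.1)&(C[:,2]>.05)
P=C[red]; print(len(P),np.percentile(P[:,2],[2,50,98]).round(3)); P=P[(P[:,2]>.094)&(P[:,2]<.112)]
print(len(P),'rim',np.round(cv2.minEnclosingCircle((P[:,:2]*1000).astype(np.float32)),1) if 0 else cv2.minEnclosingCircle((P[:,:2]*1000).astype(np.float32)),P.mean(0).round(4),P.min(0).round(3),P.max(0).round(3))
E
python3 cup.py t2wrist
```

```text
856 [0.053 0.095 0.102]
457 rim ((516.3366088867188, -163.1326446533203), 21.374940872192383) [ 0.5177 -0.1641  0.0995] [ 0.495 -0.184  0.094] [ 0.537 -0.142  0.104]
```

Request:
apply_moves:
  commands:
    - [-0.012,-0.02,0.006,0,1]
    - [-0.015,-0.026,0.012,0,1]
    - [-0.015,-0.026,0.012,0,1]
    - [-0.013,-0.022,0.01,0,1]
    - [-0.006,-0.01,0.005,0,1]

```text
clock: 11.78
position: [0.5222, -0.1458, 0.2687]
ee_rot: [0.036, 0.999, -0.016, 0.017]
ft_force: [-0.4, -0.3, -1.7]
grip_width: 0.373
```

Request:
apply_moves:
  commands:
    - [0,0,0,0,1]

```text
clock: 11.87
position: [0.5219, -0.1465, 0.2662]
ee_rot: [0.036, 0.999, -0.015, 0.015]
ft_force: [-0.7, -0.1, -1.6]
grip_width: 0.375
```

```bash
python3 go.py .5223 -.163 .25; python3 tilt.py t3; python3 cup.py t3wrist;  python3 cup.py t3scene
```

```text
pos [ 0.5219 -0.1465  0.2662] yaw 175.91 toolz [ 0.029 -0.032 -0.999] move [-0.001  -0.0159  0.0167] j [ 0.97  0.2  -0.9   1.62  0.19  1.36  1.55] F [-0.7 -0.1 -1.6] w 0.3752935236496511 t 11.8667
scene 278
wrist 1150
scene axis at grasp [ 0.0044 -0.002 ] tilt deg [4.5  1.28] lowest z 0.139 foot-grasp -0.149 med 0.0009
wrist axis at grasp [0.0048 0.0026] tilt deg [4.17 1.45] lowest z 0.144 foot-grasp -0.144 med 0.0002
both axis at grasp [0.0048 0.0023] tilt deg [4.23 1.66] lowest z 0.142 foot-grasp -0.146 med 0.0004
918 [0.053 0.099 0.35 ]
536 rim ((516.2262573242188, -163.29371643066406), 21.39748191833496) [ 0.5136 -0.1671  0.0995] [ 0.495 -0.184  0.094] [ 0.538 -0.142  0.103]
258 [0.051 0.088 0.102]
93 rim ((516.8869018554688, -166.65977478027344), 22.896984100341797) [ 0.5168 -0.1672  0.0993] [ 0.496 -0.188  0.094] [ 0.54  -0.147  0.104]
```

Request:
apply_moves:
  commands:
    - [-0.001,-0.008,0.01,0,1]
    - [-0.001,-0.009,0.01,0,1]
    - [0,0,0,0,1]

```text
clock: 12.22
position: [0.5232, -0.1586, 0.2477]
ee_rot: [0.032, 0.999, -0.016, 0.016]
ft_force: [0.1, -1.8, -2.3]
grip_width: 0.38
```

```bash
python3 go.py .523 -.163 .175
```

```text
pos [ 0.5232 -0.1586  0.2477] yaw 176.41 toolz [ 0.032 -0.033 -0.999] move [ 0.0024 -0.0022  0.0727] j [ 0.98  0.22 -0.89  1.64  0.2   1.33  1.57] F [ 0.1 -1.8 -2.3] w 0.37973552115969 t 12.2167
```

Request:
apply_moves:
  commands:
    - [0,-0.004,0.004,0,1]
    - [0.001,0,0.01,0,1]
    - [0.001,0,0.008,0,1]
    - [0,0,0,0,1]

```text
clock: 12.55
position: [0.521, -0.1629, 0.2236]
ee_rot: [0.031, 0.999, -0.016, 0.016]
ft_force: [-0.1, 0.6, -1.7]
grip_width: 0.378
```

```bash
python3 go.py .523 -.163 .175; python3 tilt.py t4 | grep axis
python3 - <<'E'
from h import *
a=np.load('t4wrist.npz')['im'][60:240,150:390]; b=np.load('t4scene.npz')['im'][110:200,160:280]
save('w7.png',np.hstack([cv2.resize(a,(400,300),interpolation=cv2.INTER_CUBIC),cv2.resize(b,(400,300),interpolation=cv2.INTER_CUBIC)]))
E
```

```text
pos [ 0.521  -0.1629  0.2236] yaw 176.45 toolz [ 0.032 -0.034 -0.999] move [-0.0003  0.0015  0.0487] j [ 0.98  0.23 -0.88  1.68  0.22  1.28  1.56] F [-0.1  0.6 -1.7] w 0.37769634576728167 t 12.55
scene axis at grasp [-0.0015 -0.0024] tilt deg [-0.84  0.82] lowest z 0.077 foot-grasp -0.169 med 0.0032
wrist axis at grasp [0.0061 0.0003] tilt deg [4.68 0.75] lowest z 0.091 foot-grasp -0.155 med 0.0008
both axis at grasp [0.0053 0.0001] tilt deg [4.14 0.87] lowest z 0.087 foot-grasp -0.159 med 0.0008
```

View pics/w7.png

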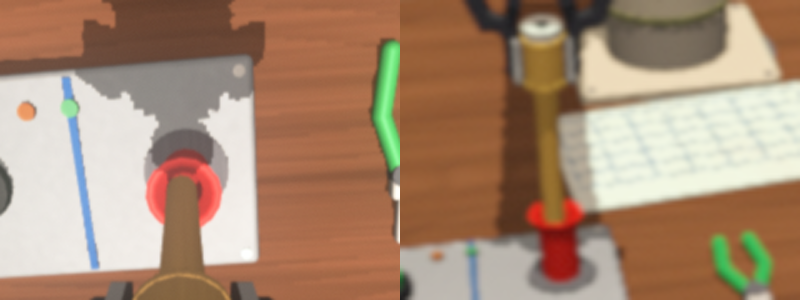

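Request:
apply_moves:
  commands:
    - [0,0.0005,0.005,0,1]
    - [0,0.0005,0.005,0,1]
    - [0,0.0005,0.005,0,1]

```text
clock: 12.9
position: [0.5234, -0.1615, 0.2107]
ee_rot: [0.031, 0.999, -0.017, 0.019]
ft_force: [0.6, -0.1, -0.3]
grip_width: 0.376
```

```bash
python3 go.py .522 -.163 .175
```

```text
pos [ 0.5234 -0.1615  0.2107] yaw 176.49 toolz [ 0.036 -0.035 -0.999] move [ 0.0027 -0.0004  0.0357] j [ 0.97  0.24 -0.88  1.7   0.23  1.25  1.55] F [ 0.6 -0.1 -0.3] w 0.3761660393575103 t 12.9
```

Request:
apply_moves:
  commands:
    - [0.001,-0.0005,0.005,0,1]
    - [0.001,0,0.005,0,1]
    - [0.0005,0,0.005,0,1]

```text
clock: 13.15
position: [0.5214, -0.162, 0.194]
ee_rot: [0.031, 0.999, -0.017, 0.019]
ft_force: [0.6, 0.9, -1.7]
grip_width: 0.374
```

Request:
apply_moves:
  commands:
    - [0.0005,0,0.004,0,1]

```text
clock: 13.23
position: [0.521, -0.1621, 0.1893]
ee_rot: [0.031, 0.999, -0.017, 0.019]
ft_force: [1.2, 0.2, -0.8]
grip_width: 0.377
```

```bash
python3 go.py .522 -.163 .175
```

```text
pos [ 0.521  -0.1621  0.1893] yaw 176.52 toolz [ 0.036 -0.035 -0.999] move [-0.0005 -0.0004  0.0143] j [ 0.97  0.26 -0.88  1.73  0.24  1.21  1.54] F [ 1.2  0.2 -0.8] w 0.37742997654224736 t 13.2333
```

Request:
apply_moves:
  commands:
    - [0,0,0.004,0,1]
    - [0,0,0.004,0,1]

```text
clock: 13.4
position: [0.5214, -0.1623, 0.1804]
ee_rot: [0.031, 0.999, -0.017, 0.019]
ft_force: [0.3, -0.1, -0.9]
grip_width: 0.376
```

Request:
apply_moves:
  commands:
    - [0,0,0.003,0,1]

```text
clock: 13.48
position: [0.5214, -0.1624, 0.1769]
ee_rot: [0.031, 0.999, -0.017, 0.019]
ft_force: [0.1, 1.0, -1.0]
grip_width: 0.376
```

Request:
apply_moves:
  commands:
    - [0,0,0.003,0,1]

```text
clock: 13.57
position: [0.5228, -0.1626, 0.1751]
ee_rot: [0.031, 0.999, -0.017, 0.02]
ft_force: [-4.1, 2.3, 33.4]
grip_width: 0.377
```

Request:
apply_moves:
  commands:
    - [0,0,0,0,1]
    - [0,0,-0.0005,0,1]
  squeeze: 20

```text
clock: 13.73
position: [0.5226, -0.1625, 0.1757]
ee_rot: [0.031, 0.999, -0.017, 0.02]
ft_force: [-1.2, 0.5, -2.1]
grip_width: 0.375
```

```bash
python3 go.py .522 -.163 .175; python3 tilt.py t5 | grep axis
```

```text
pos [ 0.5226 -0.1625  0.1757] yaw 176.52 toolz [ 0.038 -0.035 -0.999] move [ 0.0006 -0.0005  0.0007] j [ 0.96  0.27 -0.87  1.75  0.26  1.18  1.53] F [-1.2  0.5 -2.1] w 0.37513683785608265 t 13.7333
scene axis at grasp [-0.0018 -0.0022] tilt deg [-1.98  1.2 ] lowest z 0.044 foot-grasp -0.154 med 0.0024
wrist axis at grasp [0.0097 0.0004] tilt deg [8.93 1.09] lowest z 0.047 foot-grasp -0.151 med 0.0036
both axis at grasp [0.0078 0.0002] tilt deg [7.19 1.17] lowest z 0.046 foot-grasp -0.152 med 0.0039
```

The foot has bottomed: contact force rose at TCP z of about 0.175, as predicted. Releasing gradually.

Request:
apply_moves:
  commands:
    - [0,0,0,0,0.1]
    - [0,0,0,0,0]
    - [0,0,0,0,-0.3]
    - [0,0,0,0,-1]
    - [0,0,0,0,-1]

```text
clock: 14.25
position: [0.5237, -0.163, 0.1762]
ee_rot: [0.031, 0.999, -0.017, 0.021]
ft_force: [0.0, -0.5, -0.3]
grip_width: 0.9
```

Request:
apply_moves:
  commands:
    - [0,0,0,0,-1]
    - [0,0,0,0,-1]
    - [0,0,0,0,-1]

```text
clock: 14.5
position: [0.5239, -0.163, 0.1764]
ee_rot: [0.031, 0.999, -0.018, 0.021]
ft_force: [-0.3, -0.3, -0.5]
grip_width: 1.004
```

```bash
python3 go.py .522 -.163 .3
python3 - <<'E'
from h import *
a,_=camera('wrist'); b,_=camera('scene'); save('w8.png',np.hstack([cv2.resize(a,(400,300)),cv2.resize(b[110:230,120:280],(400,300),interpolation=cv2.INTER_CUBIC)]))
E
```

```text
pos [ 0.5239 -0.163   0.1764] yaw 176.51 toolz [ 0.042 -0.036 -0.998] move [-0.0035 -0.0043 -0.1235] j [ 0.96  0.27 -0.87  1.75  0.26  1.18  1.53] F [-0.3 -0.3 -0.5] w 1.0044174727945352 t 14.5
```

View pics/w8.png

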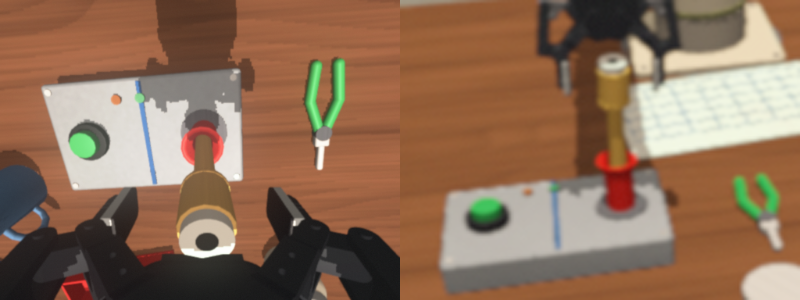

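The stem stands upright in the cup and the fingers are clear of it. In w8, the button shows at (88,140) in the left half. Lifting straight up, closing, and measuring the button.

Request:
apply_moves:
  commands:
    - [0,0,-0.02,0,-1]
    - [0,0,-0.03,0,-1]
    - [0,0,-0.035,0,-1]
    - [0,0,-0.035,0,-1]
    - [0,0,-0.02,0,1]

```text
clock: 15.02
position: [0.5148, -0.1572, 0.3159]
ee_rot: [0.03, 0.999, -0.015, 0.016]
ft_force: [0.5, 0.1, 0.3]
grip_width: 0.88
```

```bash
python3 look.py w9 test_button_top brass_stem
cat > btn.py <<'E'
from h import *
import sys
f=np.load(sys.argv[1]+'.npz');C=f['C'].reshape(-1,3); I=f['im'].reshape(-1,3).astype(int)
g=(I[:,1]>100)&(I[:,0]<.6*I[:,1])&(I[:,2]<.7*I[:,1])&(C[:,0]>.45)&(C[:,0]<.6)&(C[:,1]>-.37)&(C[:,1]<-.26)&(C[:,2]>.045)&(C[:,2]<.09)
P=C[g]; print(len(P),cv2.minEnclosingCircle((P[:,:2]*1000).astype(np.float32)),np.percentile(P[:,2],[5,50,95]).round(3))
# stem: white cap
q=(C[:,2]>.19)&(C[:,2]<.24)&(abs(C[:,0]-.516)<.035)&(abs(C[:,1]+.163)<.04); print('stem top',q.sum(),C[q].mean(0).round(4),C[q][:,2].max().round(3))
E
python3 btn.py w9; python3 go.py .518 -.314 .12
```

```text
[[-0.997, 0.061, 0.035, 0.516], [0.06, 0.998, -0.033, -0.157], [-0.037, -0.031, -0.999, 0.319], [0.0, 0.0, 0.0, 1.0]] [ 1.00251596  0.16092695 -0.89671843  1.54473629  0.15524885  1.45785415
  1.61010724]
test_button_top [([156.0, 163.0], 0.9, [0.518, -0.313, 0.064]), ([254.0, 161.0], 0.18, [0.513, -0.169, 0.101])]
brass_stem [([257.0, 151.0], 0.63, [0.501, -0.163, 0.099])]
352 ((521.3197631835938, -317.12457275390625), 19.52936363220215) [0.062 0.063 0.065]
stem top 1332 [ 0.521  -0.1578  0.2183] 0.227
pos [ 0.515  -0.1575  0.3139] yaw 176.53 toolz [ 0.032 -0.032 -0.999] move [-0.0059 -0.1502  0.1988] j [ 1.    0.16 -0.9   1.55  0.16  1.45  1.61] F [ 0.5 -0.3 -0. ] w 0.6343354932420313 t 15.1667
```

Request:
apply_moves:
  commands:
    - [-0.0015,-0.035,0,0,1]
    - [-0.0015,-0.04,0,0,1]
    - [-0.0015,-0.04,0,0,1]
    - [-0.001,-0.03,0.02,0,1]
    - [0,-0.005,0.035,0,1]

```text
clock: 15.58
position: [0.5153, -0.3118, 0.2638]
ee_rot: [0.026, 0.999, -0.018, 0.018]
ft_force: [-0.4, -0.5, -0.8]
grip_width: -0.003
```

Request:
apply_moves:
  commands:
    - [0,0,0.035,0,1]
    - [0,0,0.035,0,1]
    - [0,0,0.03,0,1]
    - [0,0,0.02,0,1]
    - [0,0,0,0,1]

```text
clock: 16.0
position: [0.5114, -0.3183, 0.124]
ee_rot: [0.029, 0.999, -0.013, 0.011]
ft_force: [-0.3, -0.1, -0.6]
grip_width: -0.005
```

```bash
python3 go.py .519 -.3135 .068; python3 look.py w10; python3 btn.py w10
```

```text
pos [ 0.5114 -0.3183  0.124 ] yaw 176.68 toolz [ 0.021 -0.027 -0.999] move [-0.006   0.0066  0.056 ] j [ 1.07  0.45 -0.75  1.65  0.35  1.15  1.74] F [-0.3 -0.1 -0.6] w -0.005376897627505115 t 16.0
[[-0.998, 0.058, 0.022, 0.512], [0.058, 0.998, -0.027, -0.318], [-0.024, -0.026, -0.999, 0.126], [0.0, 0.0, 0.0, 1.0]] [ 1.07280119  0.44397989 -0.75459349  1.64933837  0.34751072  1.14973837
  1.74428499]
454 ((519.0429077148438, -313.5879821777344), 16.32528305053711) [0.061 0.063 0.064]btn.py:7: RuntimeWarning: Mean of empty slice.
  q=(C[:,2]>.19)&(C[:,2]<.24)&(abs(C[:,0]-.516)<.035)&(abs(C[:,1]+.163)<.04); print('stem top',q.sum(),C[q].mean(0).round(4),C[q][:,2].max().round(3))
  ret = um.true_divide(
Traceback (most recent call last):
  File "btn.py", line 7, in <module>
    q=(C[:,2]>.19)&(C[:,2]<.24)&(abs(C[:,0]-.516)<.035)&(abs(C[:,1]+.163)<.04); print('stem top',q.sum(),C[q].mean(0).round(4),C[q][:,2].max().round(3))
                                                                                                                               ~~~~~~~~~~~~~^^
ValueError: zero-size array to reduction operation maximum which has no identity
```

Button confirmed at (0.519, -0.3136), top z 0.064. Correcting sideways and descending to just above it.

Request:
apply_moves:
  commands:
    - [-0.005,0.005,0.015,0,1]
    - [-0.002,0.002,0.02,0,1]
    - [0,0,0.01,0,1]
    - [0,0,0,0,1]

```text
clock: 16.38
position: [0.5225, -0.3133, 0.0836]
ee_rot: [0.029, 0.999, -0.014, 0.013]
ft_force: [0.2, -0.9, 0.2]
grip_width: -0.002
```

```bash
python3 go.py .519 -.3135 .056
```

```text
pos [ 0.5225 -0.3133  0.0836] yaw 176.7 toolz [ 0.026 -0.029 -0.999] move [0.0042 0.0004 0.0275] j [ 1.04  0.5  -0.73  1.67  0.39  1.08  1.7 ] F [ 0.2 -0.9  0.2] w -0.002003909256509405 t 16.3833
```

Request:
apply_moves:
  commands:
    - [0.003,0,0.008,0,1]
    - [0.001,0,0.007,0,1]
    - [0,0,0.004,0,1]

```text
clock: 16.63
position: [0.5204, -0.3148, 0.0673]
ee_rot: [0.029, 0.999, -0.016, 0.016]
ft_force: [0.8, 0.6, -0.3]
grip_width: -0.002
```

Request:
apply_moves:
  commands:
    - [0,0,0.003,0,1]
    - [0,0,0.003,0,1]

```text
clock: 16.8
position: [0.5206, -0.3154, 0.0616]
ee_rot: [0.029, 0.999, -0.016, 0.016]
ft_force: [-1.7, 1.8, 2.1]
grip_width: 0.001
```

Request:
apply_moves:
  commands:
    - [0,0,0.003,0,1]

```text
clock: 16.88
position: [0.5207, -0.3155, 0.0588]
ee_rot: [0.029, 0.999, -0.016, 0.016]
ft_force: [-2.2, 2.2, 4.0]
grip_width: 0.001
```

Request:
apply_moves:
  commands:
    - [0,0,0.003,0,1]

```text
clock: 16.97
position: [0.5209, -0.3156, 0.056]
ee_rot: [0.029, 0.999, -0.016, 0.016]
ft_force: [-7.0, 4.5, 20.7]
grip_width: -0.001
```

Request:
apply_moves:
  commands:
    - [0,0,0.002,0,1]

```text
clock: 17.05
position: [0.521, -0.3156, 0.0556]
ee_rot: [0.029, 0.999, -0.017, 0.015]
ft_force: [-16.4, 7.5, 37.5]
grip_width: -0.003
```

Force rose sharply to 37 N at 8 mm of travel, so the button is bottomed. Releasing and rising clear.

Request:
apply_moves:
  commands:
    - [0,0,-0.001,0,1]
    - [0,0,-0.01,0,1]
    - [0,0,-0.03,0,1]
    - [0,0,-0.04,0,1]
    - [0,0,-0.04,0,1]

```text
clock: 17.47
position: [0.514, -0.31, 0.1743]
ee_rot: [0.029, 0.999, -0.013, 0.011]
ft_force: [0.3, 0.2, -0.1]
grip_width: 0.003
```

Request:
apply_moves:
  commands:
    - [0,0,-0.04,0,1]
    - [0,0,-0.04,0,1]
    - [0,0,-0.02,0,1]
    - [0,0,0,0,1]
    - [0,0,0,0,1]

```text
clock: 17.88
position: [0.5142, -0.3069, 0.2907]
ee_rot: [0.028, 0.999, -0.017, 0.017]
ft_force: [1.2, -0.1, -0.1]
grip_width: -0.002
```

```bash
python3 go.py .5 -.3 .3; python3 look.py w11 test_button_top brass_stem; python3 btn.py w11
python3 - <<'E'
from h import *
a=np.load('w11.npz')['im']; T=camT('scene'); b,d=camera('scene'); np.savez('s11.npz',im=b,C=cloud('scene',T,d)); save('w11v.png',np.hstack([cv2.resize(a,(400,300)),cv2.resize(b[110:290,80:400],(400,300),interpolation=cv2.INTER_CUBIC)]))
C=np.load('s11.npz')['C'].reshape(-1,3);I=b.reshape(-1,3).astype(int)
q=(abs(C[:,0]-.52)<.04)&(abs(C[:,1]+.165)<.04)&(I[:,0]>1.5*I[:,2])
for lo,hi in((.11,.13),(.14,.165),(.18,.21)):
    m=q&(C[:,2]>lo)&(C[:,2]<hi); print(lo,m.sum(),C[m].mean(0).round(4))
E
python3 fit.py s11 | grep R
```

```text
pos [ 0.5142 -0.3069  0.2907] yaw 176.78 toolz [ 0.033 -0.036 -0.999] move [ 0.0143  0.0058 -0.01  ] j [ 1.09  0.31 -0.8   1.45  0.25  1.43  1.8 ] F [ 1.2 -0.1 -0.1] w -0.0024671807154841388 t 17.8833
[[-0.998, 0.057, 0.033, 0.514], [0.056, 0.998, -0.036, -0.307], [-0.035, -0.034, -0.999, 0.291], [0.0, 0.0, 0.0, 1.0]] [ 1.09481704  0.30973878 -0.80416134  1.45095448  0.24709143  1.43277082
  1.80459249]
test_button_top [([258.0, 160.0], 0.71, [0.516, -0.315, 0.064])]
brass_stem [([367.0, 152.0], 0.94, [0.508, -0.178, 0.08])]
53 ((519.200927734375, -313.82208251953125), 15.724084854125977) [0.062 0.063 0.064]
stem top 2317 [ 0.5215 -0.1637  0.2157] 0.226
0.11 43 [ 0.5261 -0.1652  0.1198]
0.14 43 [ 0.5287 -0.1642  0.153 ]
0.18 122 [ 0.5376 -0.1623  0.1955]fit.py:16: RuntimeWarning: Mean of empty slice.
  r=least_squares(res,[P[:,0].mean(),P[:,1].mean(),-.08],loss='soft_l1',f_scale=.002)
  ret = ret.dtype.type(ret / rcount)
Traceback (most recent call last):
  File "fit.py", line 16, in <module>
    r=least_squares(res,[P[:,0].mean(),P[:,1].mean(),-.08],loss='soft_l1',f_scale=.002)
ValueError: Initial guess is outside of provided bounds
```

View pics/w11v.png

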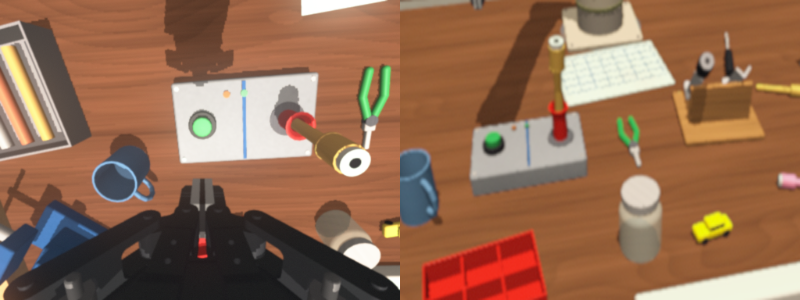

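The stem stands upright, the button is back up (top at 0.064 m), the black stem is in the rest, and nothing else has moved. Handing in.

```bash
python3 -c "
from workcell import workorder; print(workorder.hand_in())"
```

```text
the job is handed in; nothing more can be done
None
```

I stood the brass stem in the red socket cup, pressed the green button fully down and released it, then handed the job in at about 18 s of the 54 s allowed. `hand_in()` reports no verdict, so the judging result isn't known here.

- **Stem:** I gripped it lightly by the head and turned it upright about its foot, still held in the trough. I then carried it to the cup and lowered it until the force rose at floor height. The hand was opened only after that.
- **Button:** it went down the full 8 mm, with the force rising sharply to 37 N at the bottom.

**Last checks**
- **Stem:** it stands free, and its top is at 0.226 m (0.225 expected). The lean is roughly 2 to 4.5 degrees, inside the 8-degree limit but close to the cup's clearance.
- **Button:** its top is back at 0.064 m.
- **Other things:** by eye, in the last picture, the black stem lies in the rest and the pliers, jar, car and mug look unmoved.

**Failed or disagreed**
- **Black stem:** the numeric check of its position in the last picture did not run, so only the picture confirms it.
- **Lean:** the fit with the foot in the cup was spoiled by the cup itself. The lean above is a rough estimate from the wrist and scene cameras.
- **Cup position:** the wrist and scene cameras differed by about 4 mm sideways. I used the wrist camera for both stem and cup, and the stem went in.

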